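# Find the hidden catch and spring the weld controller's cover open

## Task

The spark cover of the weld controller is shut, and its release catch is hidden in a notch somewhere along the steel guard bar at the controller's front edge. Starting at either end of the bar, feel along its top with a fingertip towards the middle until you find the notch, then press the catch inside it right down so that the cover springs up. Let go and finish clear of everything with the cover standing open and the catch back up; do not pick up or shift any of the loose things around it.

Things in the scene. Friction and masses are not known exactly. Their poses are not given: they have to be found in the camera images.
- controller: Bench weld controller, fixed to the bench: a dark green steel case 300 mm deep (x), 460 mm wide (y), its flat deck 120 mm above the bench. Origin at the centre of its underside; x points from its front (robot side) to its back, z up. A steel guard bar stands along the front edge of the deck; 25 mm of clear deck behind the bar, then the shut cover, flush with the deck.
- bar_mid (a point): Middle of the flat top of the guard bar, 138 mm above the bench, 135 mm in front of the controller's origin; axes as controller. The bar runs along y, 430 mm long (215 mm to each side of this point), is 20 mm wide in x (10 mm to each side) and 18 mm high above the deck. Its top is level all along except for one notch, see bar_left.
- catch (a joint): Travel of the catch pad straight down, m: 0 at rest, 0.006 right down. Sprung: about 2 N to start it, 6 N right down; it comes back up by itself. The cover is freed from about 0.004 on; keep the catch down for about half a second while the cover starts to rise.
- cover (a joint): Opening angle of the spark cover, rad: 0 shut, 1.35 standing open. Hinged along its back edge, 235 mm behind the bar's middle line. Held shut by the latch; once freed, a spring swings it up by itself in about 4 s, pushing weakly (about 2 N at its front edge), and it stays up.
- cover_edge (a point): Middle of the cover's free front edge, top side: with the cover shut, 120 mm above the bench and 39 mm behind the bar's middle line. The cover is 372 mm wide and 196 mm deep.
- tip_case: Copper electrode tip, 22 mm diameter, 42 mm tall, standing loose on the strip of deck at the left (+y) of the cover. Origin at the centre of its foot. Bystander.
- tip_bench: The same kind of copper tip, standing loose on the bench in front of the controller. Origin at the centre of its foot. Bystander.
- wrench: Steel wrench lying on the bench in front of the controller, to the left of its middle. Origin on its underside. Bystander.
- screwdriver: Screwdriver with a black handle lying on the bench in front of the controller, to the right of its middle. Origin on its underside. Bystander.
- pipe_collar: Short piece of bright stove pipe, 120 mm diameter, 75 mm tall, standing at the left of the bench. Origin at the centre of its foot. Bystander.
- pipe_stub: Piece of bright stove pipe, 90 mm diameter, 150 mm tall, standing at the right of the bench. Origin at the centre of its foot. Bystander.
- rivet_tin: Closed steel tin, 70 mm diameter, 85 mm tall, at the left of the bench. Origin at the centre of its foot. Bystander.
- hammer: Hammer lying at the right of the bench. Origin on its underside. Bystander.
- bar_left (a point): Left (+y) end of the bar's top, 215 mm from bar_mid. The notch is 44 mm long in y and cut across the bar's full width; its centre lies anywhere from 64 mm one side of bar_mid to 64 mm the other side, differing from start to start. The catch, a steel pad that almost fills the notch, lies 10 mm below the bar's top.

How it is judged (in metres and radians):
On the way, in this order (a step that is already met when the one before it is completed fails the run):
1. a fingertip touches the top of the guard bar near one of its ends, at least 130 mm from the bar's middle (contact force between the fingers and anything else above 0.3 N and z of the grasp point in the frame of bar_mid between 0.012 and 0.05 m and x of the grasp point in the frame of bar_mid between -0.06 and 0.06 m and (y of the grasp point in the frame of bar_mid above 0.13 m or y of the grasp point in the frame of bar_mid below -0.13 m) and value of joint cover below 0.03 rad), for 0.1 s.
2. a fingertip touches the top of the bar nearer the middle, less than 110 mm from it, with the catch not yet pressed (contact force between the fingers and anything else above 0.3 N and z of the grasp point in the frame of bar_mid between 0.012 and 0.05 m and x of the grasp point in the frame of bar_mid between -0.06 and 0.06 m and y of the grasp point in the frame of bar_mid between -0.11 and 0.11 m and value of joint catch below 0.001 m and value of joint cover below 0.03 rad), for 0.1 s.
3. the catch in the notch is pressed down at least 4 mm (value of joint catch above 0.004 m), for 0.05 s.
At the end, for the whole second after the job is handed in: The cover stands open at rest (more than 1.15 rad of its 1.35), the catch is back up (within 1.5 mm of rest), and every loose thing is within 30 mm of where it was (value of joint cover above 1.15 rad and velocity of joint cover below 0.05 rad/s and value of joint catch below 0.0015 m and distance of each of tip_case, tip_bench, wrench, screwdriver, pipe_collar, pipe_stub, rivet_tin, hammer from where it was at the start of the episode below 0.03 m); the robot touches nothing.
It fails at once if a loose bystander is lifted, carried, knocked over or pushed more than 30 mm (distance of any of tip_case, tip_bench, wrench, screwdriver, pipe_collar, pipe_stub, rivet_tin, hammer from where it was at the start of the episode above 0.03 m or angle between any of tip_case, tip_bench, pipe_collar, pipe_stub, rivet_tin's own z axis and vertical above 0.5 rad).
It also fails if it takes over 61 s, if anything falls off the work surface, if the arm or the gripper's body presses on something with over 40 N, if the wrist force passes 120 N, or if a joint passes its speed limit or range.

## Robot

A 6-joint arm with a two-finger parallel gripper is mounted at the origin on the work surface. World frame = base frame: x ahead of the robot, y to its left, z up, the work surface at z = 0. Lengths are in mm, angles in degrees, forces in N, time in s.
With the tool pointing down it reaches from about 275 to 725 mm from the base axis. Payload 15.9 kg.
Tool frame: the origin (TCP) lies between the finger pads; the fingertips stand manip.tcp_to_tips ahead of it and the grasp point (between the pads) lies 3 mm ahead of it (manip.tcp_to_tips is the distance from the TCP to the fingertips, in mm); z points along the fingers, y is the direction in which the jaws open and shut (so a half turn about z gives the same grasp; the last joint's range is limited). The gripper opens to 85 mm and grips with 20 to 120 N. Pads are 22 mm wide; open, the fingers measure 114 mm over their backs; the gripper's body (76 mm by 85 mm) begins 54 mm behind the grasp point. The pads swing forward as they close: fully open they stand 13 mm farther back than shut.
Start: joints at [-67.494, 12.198, -1.971, 75.831, 0, 90], TCP at [191.381, -461.908, 220.306] pointing down, gripper open.
Joint ranges: [-170.91, 170.91], [-42.67, 98.43], [-65.05, 77.54], [-120.47, 116.71], [-90, 82.35], [-180, 180]. Speed limits (degrees/s): [108.29, 108.29, 136.94, 147.25, 180, 180].

## Interface

Orientations are given as [roll, pitch, yaw] about the fixed x, y, z axes, in that order (R = Rz(yaw) Ry(pitch) Rx(roll)).
In Python, from rig import manip gives the robot as it stands. The module is installed in compiled form; this text tells all that it offers.
- The arm moves only by the tool step_arm, never from a script. Its argument "steps" is one flat list of numbers, 7 for each row, row after row: the shift along the tool's x, y, z in m, then the turn, a rotation vector about the tool's x, y, z in degrees, then the opening, from -1 (shut) to 1 (fully open). In form: [dx, dy, dz, wx, wy, wz, gripper, dx, dy, dz, wx, wy, wz, gripper, ...]. A call has 1 to 20 rows; each row is the pose to reach, as a shift and turn from the pose commanded when the call began, along the tool's axes at that moment; what a row does not reach only later rows make up. A row lasts 1/8 s, in which the tool goes at most 62.5 mm and 10.7 degrees, less where a joint would pass 70% of its speed; a pose out of reach is approached as far as the arm can. A call with a gripper value outside its range is refused whole. The fingers move at their own pace and stop on an object; "force" is the grip in N (left out, the last holds). Time passes only in rows, so rows that repeat a pose let the fingers close. It gives the time, the measured TCP pose, the force and the opening at its end, in the units of the state.
- manip.read_state(): the state, without advancing time (a new reading comes with each control period).
- manip.snapshot(name): name is "side" or "top" or "wrist"; returns a dict with "image" (480x640x3 uint8, blue, green, red), "depth" (480x640 float32, mm along the optical axis (not along the pixel's ray), 0 where there is no reading), "fovy" (degrees; the focal length in pixels is half the picture's height over the tangent of half this angle, whatever the lens; pixels are square), "cx", "cy" (the principal point, pixels), "extrinsics" (4x4, takes a point from world to camera coordinates). Camera axes: x right, y down, z forward; pixel columns grow to the right and rows downward; lengths in mm; the calibration is good to about 2 mm. A picture is of the moment at which its call begins.
- manip.sign_off(): hands the job in, once; it reports no verdict.
Trained networks look in the newest picture that a camera, given by its name, has taken for a name from the list of things; names that differ only in an ending like _2 or _b are one class to them, and where a whole thing is asked for, a point or a joint stands for the part that bears it (a point fixed in the world has none). Each returns a list of dicts, best first, with "score" (0 to 1); they miss things now and then, are a little off and sometimes report something else, mostly with a low value. They report only what shows in the picture. A call takes as long as a camera call.
- manip.cut_out(camera, name): "pixels" (480x640 bool, what is visible of it) and "position" ([column, row] in pixels, amid what is visible of it).
The state is a dict: "time_s": time; "joints": joint angles; "joint_velocities": joint speeds; "tau": joint torques, N m; "eef_pos": TCP position; "tool_rot": TCP orientation; "ft_force": force on the tool from outside, world axes, zero at the start; "ft_torque": the same for the moment, N m; "width": finger opening in mm.
Only numpy, scipy, OpenCV 4.12 (cv2) and the standard library are available. Lean on these libraries where they do the work, as an engineer would, in place of code of your own. Each camera call takes 0.05 s, during which the arm holds its last target.

## Working session

There is one attempt and no reset: what is moved stays moved. The work goes in short steps, Python scripts to look and compute and a tool call to move; the robot and the scene stay as the last step left them, time stands still between calls to the robot, and variables do not carry over. Pictures are saved under pics/ and viewed, and the job is handed in when it is done.

Besides the shell and the picture viewer there is one more tool, called after "Request:" by a JSON object that holds its "method" and its "body", one argument or row to a line. step_arm: Moves the arm, as the interface text tells. Its arguments: {"type":"object","properties":{"steps":{"type":"array"},"force":{"type":"number"}},"required":["steps"]}

```bash
mkdir -p pics
cat > h.py <<'E'
from rig import manip
import numpy as np, cv2
def snap(n,f):
    s=manip.snapshot(n); cv2.imwrite('pics/'+f,s['image']); return s
def cloud(s):
    d=s['depth']; f=240/np.tan(np.radians(s['fovy']/2))
    v,u=np.mgrid[0:480,0:640]
    P=np.stack([(u-s['cx'])/f*d,(v-s['cy'])/f*d,d,np.ones_like(d)],-1)
    W=P@np.linalg.inv(s['extrinsics']).T
    W=W[...,:3]; W[d<=0]=np.nan; return W
E
python3 - <<'E'
from h import *
print(manip.read_state(), manip.tcp_to_tips)
for n in ['top','side']:
    s=snap(n,n+'1.png'); W=cloud(s); np.save(n+'.npy',W)
    for k in ['controller','bar_mid','tip_case','tip_bench','wrench','screwdriver','pipe_collar','pipe_stub','rivet_tin','hammer']:
        try: r=manip.cut_out(n,k)
        except Exception as e: print(n,k,e); continue
        for q in r[:2]:
            p=W[q['pixels']]; p=p[~np.isnan(p[:,0])]
            print(n,k,round(q['score'],2),np.round(q['position']),len(p),len(p) and (np.percentile(p,2,axis=0).round(),np.percentile(p,98,axis=0).round()))
E
```

```text
{'time_s': 0.0, 'joints': array([-6.74931578e+01,  1.22242830e+01, -2.00727729e+00,  7.58320662e+01,
        1.59034146e-04,  9.00006879e+01]), 'joint_velocities': array([ 0.00351411, -0.06964345,  0.02111007, -0.07225491, -0.00891631,
        0.02966631]), 'tau': array([ 3.21653417e-03, -6.86168861e+01,  4.87117553e+01,  1.77978503e-02,
        1.21674279e-04, -8.18237957e-07]), 'eef_pos': array([ 191.26372284, -461.59318669,  219.82738113]), 'tool_rot': array([-1.79936373e+02, -1.58270196e-04,  2.25061541e+01]), 'ft_force': array([-0.01631634,  0.87283393,  0.21302191]), 'ft_torque': array([-0.05092545, -0.0140755 , -0.00094168]), 'width': 85.65449426557394} 22.0
top controller 0.63 [341. 208.] 27098 (array([ 487., -276.,   79.]), array([782., 163., 138.]))
top bar_mid 0.94 [343. 204.] 27139 (array([ 487., -277.,   79.]), array([782., 164., 138.]))
top tip_case 0.55 [247. 191.] 115 (array([654., 144., 119.]), array([684., 167., 163.]))
top tip_bench 0.52 [351. 289.] 68 (array([447., -86.,  18.]), array([465., -67.,  44.]))
top wrench 0.71 [281. 310.] 620 (array([393.,  -2.,  -2.]),
[... 1007 characters left out ...]
ray([ 482., -270.,   29.]), array([777., 176., 139.]))
side tip_case 0.66 [263. 260.] 95 (array([651., 150., 125.]), array([669., 164., 164.]))
side wrench 0.7 [299. 225.] 5253 (array([ 543., -235.,  115.]), array([729., 124., 128.]))
side wrench 0.58 [360. 304.] 317 (array([391., -15.,  -0.]), array([423., 154.,  15.]))
side screwdriver 0.46 [383. 230.] 222 (array([ 405., -308.,   -1.]), array([ 435., -122.,   31.]))
side pipe_collar 0.93 [303. 375.] 2103 (array([394., 371.,   2.]), array([511., 491.,  78.]))
side rivet_tin 0.71 [236. 359.] 1108 (array([592., 383.,   3.]), array([654., 451.,  90.]))
side hammer 0.47 [311. 174.] 96 (array([ 506., -481.,    2.]), array([ 779., -282.,  122.]))
```

Run:
```python
import numpy as np,cv2
for n in['top','side']:
    W=np.load(n+'.npy')
    m=(abs(W[...,2]-138)<5)&(W[...,0]>450)&(W[...,0]<560)&(abs(W[...,1])<350)
    c=W[m][:,:2].astype(np.float32); r=cv2.minAreaRect(c); print(n,m.sum(),r, np.median(W[m][:,2]))
    y=c[:,1];x=c[:,0];print(np.polyfit(y,x,1), np.percentile(y,[0,1,99,100]),np.percentile(x,[1,50,99]))
    for a in range(-290,190,20):
        k=(y>a)&(y<a+20); 
        if k.any(): print(a,k.sum(),x[k].min().round(),x[k].max().round())
    # deck
    m=(abs(W[...,2]-120)<6)&(W[...,0]>450)&(W[...,0]<860)&(abs(W[...,1])<350)
    print('deck',cv2.minAreaRect(W[m][:,:2].astype(np.float32)))
a=cv2.imread('pics/top1.png');cv2.imwrite('pics/topz.png',cv2.resize(a[130:340,200:500],None,fx=2.6,fy=2.6))
```

```text
top 1721 ((504.6554870605469, -60.93583679199219), (20.55152130126953, 429.0767822265625), 1.39215886592865) 138.24456897083735
[-2.48305132e-02  5.02954860e+02] [-275.3168335  -271.82642822  150.85597534  153.77537537] [491.3467041  504.48168945 518.04929199]
-290 23 501.0 520.0
-270 88 500.0 520.0
-250 85 499.0 518.0
-230 95 499.0 518.0
-210 91 498.0 518.0
-190 80 498.0 516.0
-170 94 497.0 516.0
-150 90 496.0 516.0
-130 84 497.0 516.0
-110 88 496.0 514.0
-90 89 495.0 515.0
-30 71 494.0 513.0
-10 100 493.0 513.0
10 82 493.0 513.0
30 90 492.0 511.0
50 86 491.0 511.0
70 95 491.0 511.0
90 88 491.0 511.0
110 86 490.0 509.0
130 96 490.0 509.0
150 20 490.0 509.0
deck ((639.861328125, -57.20452880859375), (301.2413330078125, 461.0060729980469), 1.4504765272140503)
side 593 ((501.85284423828125, -61.250030517578125), (23.157575607299805, 436.8288879394531), 1.2700245380401611) 138.95961474386763
[-2.34775349e-02  5.00160753e+02] [-279.53640747 -271.28312378  152.32618591  157.11878967] [487.7552063  500.88095093 515.10477295]
-290 8 499.0 515.0
-270 21 497.0 517.0
-250 26 495.0 517.0
-230 23 495.0 516.0
-210 20 495.0 514.0
-190 21 495.0 514.0
-170 19 495.0 515.0
-150 28 494.0 514.0
-130 28 492.0 512.0
-110 30 492.0 513.0
-90 31 493.0 513.0
-70 7 492.0 504.0
-50 6 498.0 510.0
-30 29 491.0 511.0
-10 33 489.0 512.0
10 32 490.0 511.0
30 38 488.0 509.0
50 37 487.0 511.0
70 33 489.0 509.0
90 38 488.0 508.0
110 34 487.0 507.0
130 38 487.0 509.0
150 13 488.0 504.0
deck ((637.1741333007812, -58.470703125), (302.22149658203125, 473.9826965332031), 1.3984639644622803)
```

View pics/top1.png

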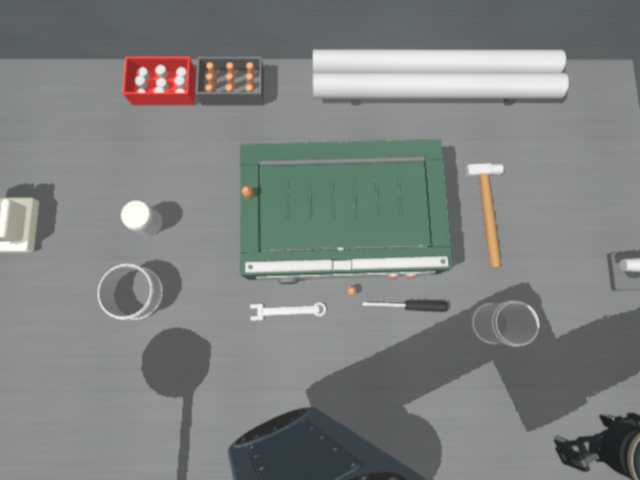

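View pics/side1.png

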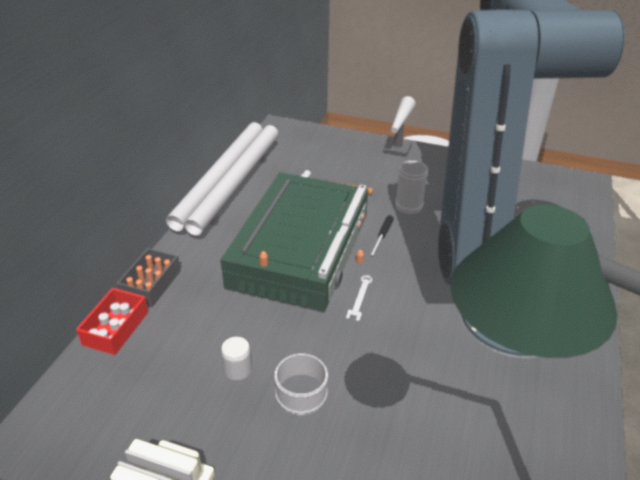

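View pics/topz.png

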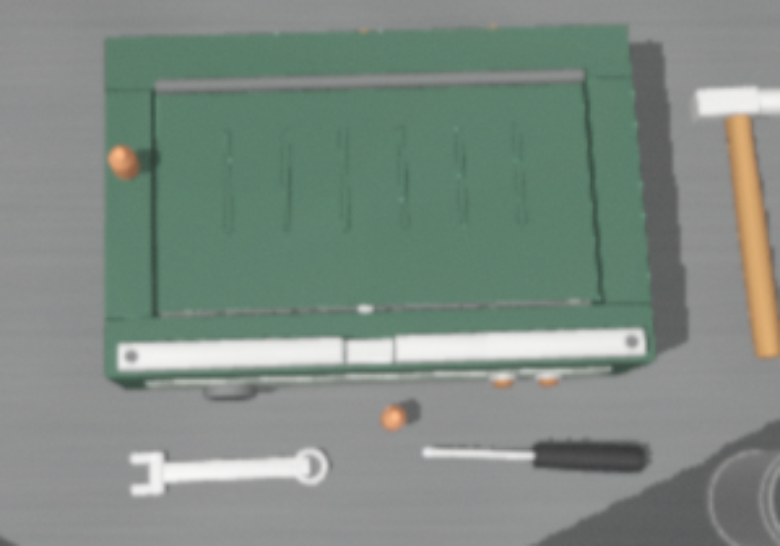

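The top view shows the steel bar from about (247,267) to (448,262), with the notch at about (342,265), right of the wrench and almost at the bar's middle. The side view agrees, and both cover and bystanders are as described. Next I'll refine the notch position and check where the wrist camera sits.

Run:
```python
from h import *
for n in['top','side']:
    W=np.load(n+'.npy')
    m=(W[...,2]>122)&(W[...,2]<143)&(W[...,0]>492)&(W[...,0]<512)&(W[...,1]>-95)&(W[...,1]<-10)
    p=W[m]; 
    for a in range(-92,-12,4):
        k=(p[:,1]>=a)&(p[:,1]<a+4)
        if k.any(): print(n,a,k.sum(),np.median(p[k,2]).round(1))
s=snap('wrist','w1.png')
st=manip.read_state()
C=np.linalg.inv(s['extrinsics'])
from scipy.spatial.transform import Rotation as R
r=R.from_euler('xyz',st['tool_rot'],degrees=True)
print('cam in tool',r.inv().apply(C[:3,3]-st['eef_pos']), r.inv().apply(C[:3,2]), st['time_s'])
# shift needed to hover at bar end y=+/-150
th=np.radians(1.4); mid=np.array([503.3,-61.]);d=np.array([-np.sin(th),np.cos(th)])
for o in(-150,-160): 
    t=np.r_[mid+o*d,180]; print(t,r.inv().apply(t-st['eef_pos']))
    r2=R.from_euler('xyz',[180,0,91.4],degrees=True); print((r.inv()*r2).as_rotvec(degrees=True))
```

```text
top -92 16 138.3
top -88 16 137.0
top -84 12 137.1
top -80 16 138.6
top -76 17 138.1
top -72 16 135.5
top -68 13 127.6
top -64 18 127.6
top -60 16 128.1
top -56 16 128.4
top -52 17 128.3
top -48 17 128.1
top -44 13 128.8
top -40 14 128.6
top -36 18 127.6
top -32 19 128.5
top -28 18 137.8
top -24 18 138.0
top -20 18 137.7
top -16 9 138.4
side -92 6 137.4
side -88 4 139.5
side -84 8 137.4
side -80 11 136.4
side -76 9 133.4
side -72 9 134.4
side -68 6 132.6
side -64 11 129.9
side -60 4 128.5
side -56 4 132.4
side -52 7 130.5
side -48 5 131.7
side -44 5 131.8
side -36 1 128.6
side -32 4 136.8
side -28 6 139.7
side -24 3 139.6
side -20 6 138.8
side -16 9 138.5
cam in tool [  73.96668335    0.84868553 -154.64751967] [-2.90270708e-01  5.99636495e-04  9.56944385e-01] 1.15
[ 506.96482672 -210.95522347  180.        ] [ 387.61386102 -111.04327153   40.28203926]
[-4.69853566e-04  1.08276147e-03 -6.88927029e+01]
[ 507.2091485  -220.95223836  180.        ] [ 384.01270477 -101.71419475   40.28214224]
[-4.69853566e-04  1.08276147e-03 -6.88927029e+01]
```

View pics/w1.png

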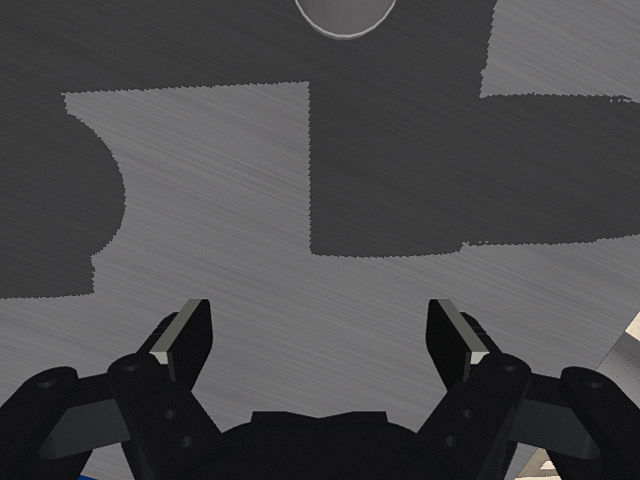

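Request:
{"method": "step_arm", "body": {
  "steps": [0.384, -0.102, 0, 0, 0, -68.9, -1, 0.384, -0.102, 0, 0, 0, -68.9, -1, 0.384, -0.102, 0, 0, 0, -68.9, -1, 0.384, -0.102, 0, 0, 0, -68.9, -1, 0.384, -0.102, 0, 0, 0, -68.9, -1, 0.384, -0.102, 0, 0, 0, -68.9, -1, 0.384, -0.102, 0, 0, 0, -68.9, -1, 0.384, -0.102, 0, 0, 0, -68.9, -1, 0.384, -0.102, 0, 0, 0, -68.9, -1, 0.384, -0.102, 0, 0, 0, -68.9, -1, 0.384, -0.102, 0, 0, 0, -68.9, -1, 0.384, -0.102, 0, 0, 0, -68.9, -1, 0.384, -0.102, 0, 0, 0, -68.9, -1, 0.384, -0.102, 0, 0, 0, -68.9, -1],
  "force": 40
}}

```text
time_s: 2.9
eef_pos: [507.1, -220.7, 220.3]
tool_rot: [-180.0, -0.0, 91.4]
ft_force: [-0.2, 0.2, -0.6]
width: 0.2
```

Run:
```python
from h import *
print(manip.tcp_to_tips, manip.read_state()['ft_force'])
s=snap('wrist','w2.png');snap('top','t2.png')
a=cv2.imread('pics/t2.png');cv2.imwrite('pics/t2z.png',cv2.resize(a[180:360,330:530],None,fx=3,fy=3))
```

```text
22.0 [-0.19527701  0.16291208 -0.57071374]
```

View pics/w2.png

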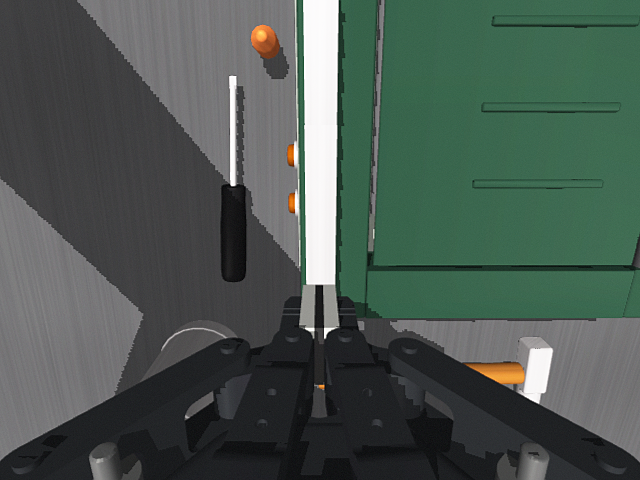

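Request:
{"method": "step_arm", "body": {
  "steps": [0, 0, 0.025, 0, 0, 0, -1, 0, 0, 0.05, 0, 0, 0, -1, 0, 0, 0.052, 0, 0, 0, -1, 0, 0, 0.052, 0, 0, 0, -1]
}}

```text
time_s: 3.5
eef_pos: [507.3, -220.8, 169.1]
tool_rot: [180.0, 0.0, 91.4]
ft_force: [0.1, -0.4, 0.3]
width: 0.2
```

The wrist view shows the closed fingertips at about (320,300), centred over the bar, which runs straight up the picture at columns 302-338.

Request:
{"method": "step_arm", "body": {
  "steps": [0, 0, 0.004, 0, 0, 0, -1, 0, 0, 0.006, 0, 0, 0, -1, 0, 0, 0.007, 0, 0, 0, -1, 0, 0, 0.007, 0, 0, 0, -1, 0, 0, 0.007, 0, 0, 0, -1]
}}

```text
time_s: 4.12
eef_pos: [507.2, -220.7, 161.4]
tool_rot: [180.0, 0.0, 91.4]
ft_force: [0.2, -0.3, 0.4]
width: 0.1
```

Request:
{"method": "step_arm", "body": {
  "steps": [0, 0, 0.001, 0, 0, 0, -1, 0, 0, 0.0015, 0, 0, 0, -1, 0, 0, 0.002, 0, 0, 0, -1, 0, 0, 0.002, 0, 0, 0, -1]
}}

```text
time_s: 4.62
eef_pos: [507.0, -220.7, 159.2]
tool_rot: [-180.0, -0.0, 91.4]
ft_force: [0.0, 0.5, 0.1]
width: 0.2
```

Request:
{"method": "step_arm", "body": {
  "steps": [0, 0, 0.0005, 0, 0, 0, -1, 0, 0, 0.0005, 0, 0, 0, -1]
}}

```text
time_s: 4.88
eef_pos: [507.1, -220.7, 158.8]
tool_rot: [-180.0, 0.0, 91.4]
ft_force: [-0.7, 0.3, -0.9]
width: 0.1
```

Request:
{"method": "step_arm", "body": {
  "steps": [0, 0, 0.0005, 0, 0, 0, -1, 0, 0, 0.0005, 0, 0, 0, -1]
}}

```text
time_s: 5.12
eef_pos: [507.1, -220.7, 158.3]
tool_rot: [-180.0, -0.0, 91.4]
ft_force: [-0.6, 0.6, 0.8]
width: -0.0
```

Request:
{"method": "step_arm", "body": {
  "steps": [0, 0, 0.0005, 0, 0, 0, -1, 0, 0, 0.0005, 0, 0, 0, -1]
}}

```text
time_s: 5.38
eef_pos: [507.1, -220.7, 157.8]
tool_rot: [-180.0, 0.0, 91.4]
ft_force: [-0.5, 0.2, -0.0]
width: -0.1
```

Request:
{"method": "step_arm", "body": {
  "steps": [0, 0, 0.0005, 0, 0, 0, -1, 0, 0, 0.0005, 0, 0, 0, -1]
}}

```text
time_s: 5.62
eef_pos: [507.1, -220.7, 157.3]
tool_rot: [-180.0, -0.0, 91.4]
ft_force: [0.4, -0.6, -0.6]
width: -0.2
```

Request:
{"method": "step_arm", "body": {
  "steps": [0, 0, 0.0005, 0, 0, 0, -1, 0, 0, 0.0005, 0, 0, 0, -1]
}}

```text
time_s: 5.88
eef_pos: [507.1, -220.7, 156.8]
tool_rot: [-180.0, -0.0, 91.4]
ft_force: [0.6, -0.8, -0.0]
width: -0.1
```

Request:
{"method": "step_arm", "body": {
  "steps": [0, 0, 0.0005, 0, 0, 0, -1, 0, 0, 0.0005, 0, 0, 0, -1]
}}

```text
time_s: 6.12
eef_pos: [507.1, -220.7, 156.3]
tool_rot: [180.0, -0.0, 91.4]
ft_force: [-0.8, 0.1, -0.7]
width: -0.1
```

Run:
```python
from h import *
from scipy.spatial.transform import Rotation as R
s=snap('wrist','w3.png'); st=manip.read_state(); W=cloud(s)
r=R.from_euler('xyz',st['tool_rot'],degrees=True)
T=r.inv().apply((W-st['eef_pos']).reshape(-1,3)).reshape(480,640,3)
for row in range(240,350,6): print(row, T[row,310].round(1), T[row,318].round(1),T[row,330].round(1), W[row,310,2].round(1))
a=s['image'];cv2.imwrite('pics/w3z.png',cv2.resize(a[200:400,220:420],None,fx=3,fy=3))
print(st['ft_force'])
```

```text
240 [18.8 -4.  17.2] [18.5 -0.  18. ] [19.1  5.8 16.2] 139.1
246 [15.6 -4.  17.3] [15.3 -0.  18.2] [15.6  5.9 17.3] 139.0
252 [12.5 -4.  17.4] [12.5 -0.  17.3] [12.4  6.  17.6] 138.9
258 [ 8.9 -4.  18.4] [ 9.5 -0.  16.8] [ 9.2  6.  17.6] 137.9
264 [ 6.2 -4.  17. ] [ 5.9 -0.  18. ] [ 5.8  6.  18. ] 139.3
270 [ 2.9 -4.  17.4] [ 2.6 -0.  17.9] [ 2.7  6.1 17.7] 138.9
276 [-0.4 -4.1 17.3] [-0.3 -0.  17. ] [ 0.1  6.  16.1] 139.0
282 [-3.1 -4.1 16. ] [-3.6 -0.  17. ] [-3.6  6.1 17. ] 140.3
288 [ 10.3  -3.2 -19.9] [ 10.    0.1 -19.2] [  9.8   4.9 -18.8] 176.1
294 [ 10.3  -3.  -25.3] [ 10.2   0.1 -25.2] [ 10.2   4.7 -25.2] 181.6
300 [ 10.4  -2.9 -30.5] [  9.6   0.1 -29. ] [ 10.4   4.6 -30.6] 186.8
306 [ 11.   -2.8 -36.4] [ 10.1   0.1 -34.8] [ 10.4   4.4 -35.2] 192.6
312 [ 10.1  -2.7 -39.2] [ 10.2   0.1 -39.4] [ 10.    4.3 -38.9] 195.5
318 [  9.9  -2.6 -43. ] [ 10.1   0.1 -43.4] [  9.6   4.2 -42.5] 199.3
324 [ 10.   -2.5 -47.1] [ 10.3   0.1 -47.7] [ 10.8   4.  -48.5] 203.3
330 [  9.3  -2.5 -49.6] [  9.1   0.1 -49.4] [ 11.5   3.9 -53.2] 205.9
336 [ 11.   -2.3 -55.9] [  7.4   0.1 -50.1] [ 10.8   3.8 -55.6] 212.2
342 [ 11.3  -2.2 -59.6] [  4.5   0.1 -49.2] [ 11.    3.7 -59.1] 215.9
348 [ 11.   -2.2 -62.2] [  3.6   0.1 -51.1] [ 11.3   3.6 -62.6] 218.5
[ 0.23480834  0.22239964 -0.45676724]
```

View pics/w3z.png

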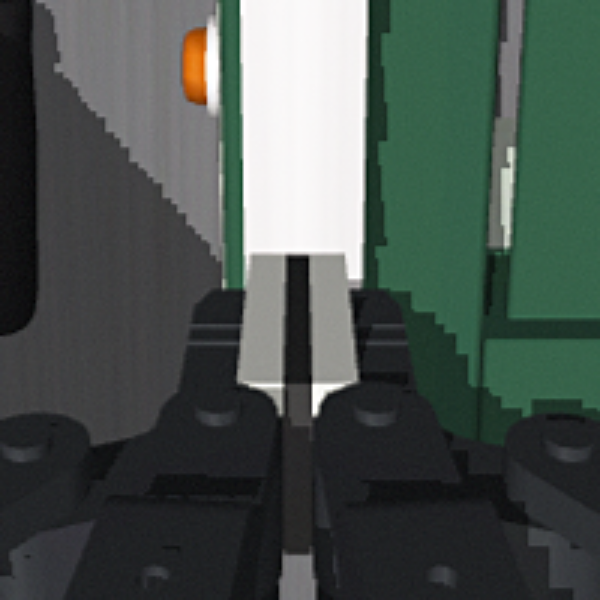

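Run:
```python
from h import *
for n in ['side','top']:
    s=snap(n,n+'4.png'); st=manip.read_state(); W=cloud(s)
    e=s['extrinsics']; f=240/np.tan(np.radians(s['fovy']/2))
    def pr(p): q=e@np.r_[p,1]; return np.array([s['cx']+f*q[0]/q[2], s['cy']+f*q[1]/q[2]])
    c=pr(st['eef_pos']); print(n,c, pr(st['eef_pos']+[0,0,-22]))
    x,y=c.astype(int); a=s['image'].copy()
    cv2.circle(a,(x,y),1,(0,0,255),-1)
    a=a[max(0,y-50):y+50,x-60:x+60]; cv2.imwrite(f'pics/{n}4z.png',cv2.resize(a,None,fx=6,fy=6,interpolation=cv2.INTER_NEAREST))
    if n=='side':
        m=(abs(W[...,0]-507)<45)&(abs(W[...,1]+220)<20)&(W[...,2]>100)&(W[...,2]<230)
        for r in range(480):
            if m[r].any(): print(r,W[r][m[r]].mean(0).round(), m[r].sum())
```

```text
side [357.99510204 190.48591917] [357.61948415 196.43436829]
167 [ 534. -231.  228.] 4
168 [ 528. -228.  228.] 5
169 [ 526. -227.  226.] 4
170 [ 519. -222.  226.] 11
171 [ 518. -219.  225.] 11
172 [ 512. -216.  224.] 18
173 [ 510. -214.  223.] 18
174 [ 505. -213.  221.] 21
175 [ 496. -211.  220.] 19
176 [ 494. -211.  217.] 16
177 [ 495. -212.  213.] 15
178 [ 504. -216.  205.] 10
179 [ 503. -216.  202.] 10
180 [ 503. -214.  200.] 10
181 [ 502. -213.  197.] 10
182 [ 503. -215.  191.] 10
183 [ 503. -216.  188.] 10
184 [ 504. -214.  185.] 9
185 [ 504. -215.  181.] 9
186 [ 502. -213.  179.] 6
187 [ 505. -216.  173.] 6
188 [ 502. -216.  170.] 2
191 [ 504. -238.  144.] 3
192 [ 509. -237.  140.] 6
193 [ 512. -232.  138.] 8
194 [ 517. -228.  136.] 11
195 [ 520. -227.  132.] 15
196 [ 522. -224.  131.] 18
197 [ 519. -220.  130.] 19
198 [ 522. -220.  125.] 17
199 [ 520. -217.  124.] 14
200 [ 523. -212.  123.] 15
201 [ 517. -212.  120.] 10
202 [ 509. -213.  118.] 7
203 [ 507. -213.  115.] 6
204 [ 506. -216.  109.] 4
205 [ 491. -211.  112.] 2
206 [ 493. -217.  104.] 1
207 [ 492. -212.  104.] 1
208 [ 492. -212.  100.] 1
top [423.97332015 260.89108021] [421.51401396 262.3074801 ]
```

View pics/side4z.png

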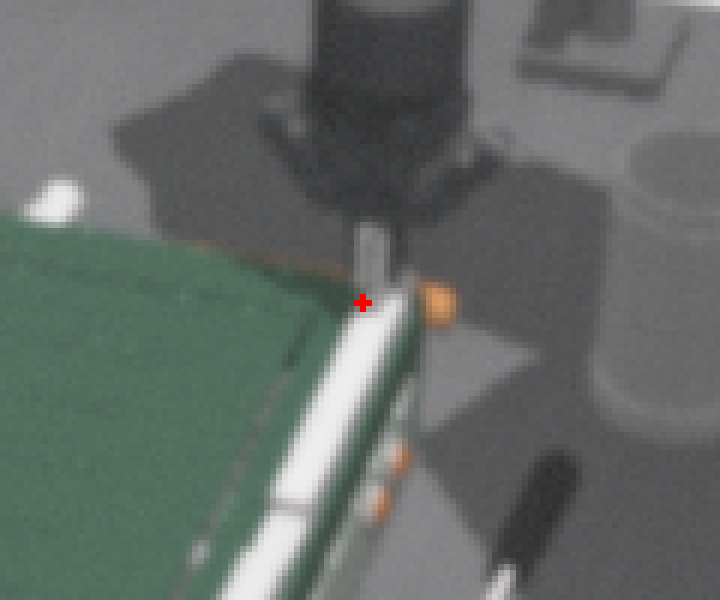

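Both the wrist depth and the side view put the shut fingertips about 14 mm *above* the reported TCP, at z≈170, not 22 mm below it as documented. So there are still about 30 mm to the bar. I'll continue down, guarded, and trust contact over the stated number.

Request:
{"method": "step_arm", "body": {
  "steps": [0, 0, 0.004, 0, 0, 0, -1, 0, 0, 0.008, 0, 0, 0, -1, 0, 0, 0.012, 0, 0, 0, -1, 0, 0, 0.016, 0, 0, 0, -1, 0, 0, 0.016, 0, 0, 0, -1]
}}

```text
time_s: 6.9
eef_pos: [506.9, -220.6, 140.0]
tool_rot: [-180.0, -0.0, 91.4]
ft_force: [-0.9, -0.4, 0.8]
width: 0.1
```

Request:
{"method": "step_arm", "body": {
  "steps": [0, 0, 0.002, 0, 0, 0, -1, 0, 0, 0.004, 0, 0, 0, -1, 0, 0, 0.006, 0, 0, 0, -1, 0, 0, 0.008, 0, 0, 0, -1, 0, 0, 0.008, 0, 0, 0, -1]
}}

```text
time_s: 7.52
eef_pos: [507.0, -220.7, 132.1]
tool_rot: [-180.0, -0.0, 91.4]
ft_force: [-0.7, -0.0, 0.4]
width: -0.2
```

Run:
```python
from h import *
from scipy.spatial.transform import Rotation as R
s=snap('wrist','w5.png'); st=manip.read_state(); W=cloud(s)
r=R.from_euler('xyz',st['tool_rot'],degrees=True)
T=r.inv().apply((W-st['eef_pos']).reshape(-1,3)).reshape(480,640,3)
for row in range(264,300,4): print(row, T[row,310].round(1), T[row,330].round(1), W[row,310,2].round(1))
print(st['ft_force'],st['eef_pos'])
s=snap('side','s5.png');a=s['image'][130:230,300:420];cv2.imwrite('pics/s5z.png',cv2.resize(a,None,fx=6,fy=6))
```

```text
264 [15.6 -3.4 -6.9] [15.7  5.2 -7.2] 139.1
268 [13.6 -3.5 -6.5] [13.8  5.2 -7. ] 138.8
272 [11.7 -3.5 -6.3] [11.9  5.2 -6.9] 138.6
276 [10.  -3.5 -6.9] [10.   5.2 -6.7] 139.2
280 [ 8.2 -3.5 -7.1] [ 7.8  5.3 -6. ] 139.3
284 [ 6.3 -3.5 -7.1] [ 6.   5.3 -6.4] 139.3
288 [ 10.7  -3.2 -20.5] [ 10.4   4.8 -19.9] 152.8
292 [ 10.3  -3.1 -23.5] [ 10.3   4.7 -23.4] 155.7
296 [ 10.3  -3.  -27. ] [ 10.6   4.6 -27.6] 159.2
[-0.31499629  0.68956734  0.11830089] [ 507.04429073 -220.67928821  132.24833092]
```

View pics/s5z.png

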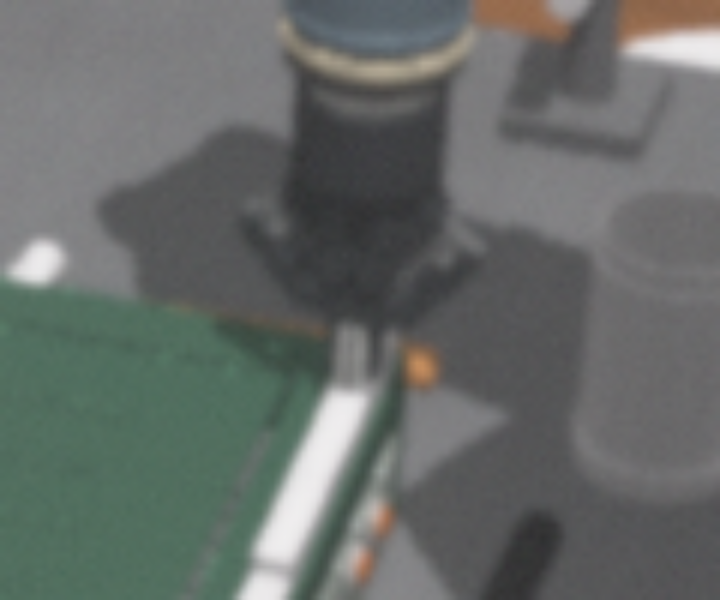

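Fingertips now hang about 8-10 mm above the bar. Slow descent to contact.

Request:
{"method": "step_arm", "body": {
  "steps": [0, 0, 0.001, 0, 0, 0, -1, 0, 0, 0.002, 0, 0, 0, -1, 0, 0, 0.003, 0, 0, 0, -1, 0, 0, 0.004, 0, 0, 0, -1, 0, 0, 0.004, 0, 0, 0, -1]
}}

```text
time_s: 8.25
eef_pos: [507.0, -220.7, 128.2]
tool_rot: [-180.0, -0.0, 91.4]
ft_force: [0.5, 1.6, 0.5]
width: 0.2
```

Request:
{"method": "step_arm", "body": {
  "steps": [0, 0, 0.001, 0, 0, 0, -1, 0, 0, 0.002, 0, 0, 0, -1, 0, 0, 0.002, 0, 0, 0, -1]
}}

```text
time_s: 8.62
eef_pos: [507.2, -220.7, 127.0]
tool_rot: [180.0, 0.0, 91.4]
ft_force: [-4.0, 2.6, 12.0]
width: -0.1
```

Request:
{"method": "step_arm", "body": {
  "steps": [0, 0, 0.001, 0, 0, 0, -1, 0, 0, 0.001, 0, 0, 0, -1]
}}

```text
time_s: 8.88
eef_pos: [507.3, -220.7, 126.9]
tool_rot: [179.9, 0.0, 91.4]
ft_force: [-8.9, 3.5, 25.1]
width: 0.1
```

Request:
{"method": "step_arm", "body": {
  "steps": [0, 0, 0.001, 0, 0, 0, -1, 0, 0, 0.001, 0, 0, 0, -1]
}}

```text
time_s: 9.12
eef_pos: [507.4, -220.8, 126.9]
tool_rot: [179.9, 0.1, 91.4]
ft_force: [-14.3, 6.2, 40.2]
width: -0.1
```

Contact at reported z=127 (stiffness ≈14 N/mm). I'll ease off to a light press and slide along the bar towards the middle.

Request:
{"method": "step_arm", "body": {
  "steps": [0, 0, -0.0022, 0, 0, 0, -1, 0.005, 0, -0.0022, 0, 0, 0, -1, 0.012, 0, -0.0022, 0, 0, 0, -1, 0.02, 0, -0.0022, 0, 0, 0, -1, 0.028, 0, -0.0022, 0, 0, 0, -1, 0.036, 0, -0.0022, 0, 0, 0, -1, 0.044, 0, -0.0022, 0, 0, 0, -1, 0.052, 0, -0.0022, 0, 0, 0, -1, 0.06, 0, -0.0022, 0, 0, 0, -1, 0.065, 0, -0.0022, 0, 0, 0, -1, 0.07, 0, -0.0022, 0, 0, 0, -1, 0.07, 0, -0.0022, 0, 0, 0, -1]
}}

```text
time_s: 10.62
eef_pos: [506.0, -150.8, 127.0]
tool_rot: [179.9, 0.1, 91.4]
ft_force: [-0.1, -1.4, 8.6]
width: -0.2
```

Request:
{"method": "step_arm", "body": {
  "steps": [0.006, 0, 0, 0, 0, 0, -1, 0.012, 0, 0, 0, 0, 0, -1, 0.02, 0, 0, 0, 0, 0, -1, 0.027, 0, 0, 0, 0, 0, -1, 0.034, 0, 0, 0, 0, 0, -1, 0.04, 0, 0, 0, 0, 0, -1, 0.045, 0, 0, 0, 0, 0, -1, 0.05, 0, 0, 0, 0, 0, -1, 0.05, 0, 0, 0, 0, 0, -1]
}}

```text
time_s: 11.75
eef_pos: [504.6, -100.6, 126.8]
tool_rot: [179.9, 0.0, 91.4]
ft_force: [-0.2, -0.4, 7.1]
width: 0.3
```

Request:
{"method": "step_arm", "body": {
  "steps": [0.006, 0, 0, 0, 0, 0, -1, 0.012, 0, 0, 0, 0, 0, -1, 0.018, 0, 0, 0, 0, 0, -1, 0.024, 0, 0, 0, 0, 0, -1, 0.03, 0, 0, 0, 0, 0, -1, 0.03, 0, 0, 0, 0, 0, -1]
}}

```text
time_s: 12.5
eef_pos: [503.8, -70.5, 126.8]
tool_rot: [179.9, 0.0, 91.4]
ft_force: [-0.3, -0.2, 6.5]
width: -0.3
```

Request:
{"method": "step_arm", "body": {
  "steps": [0.004, 0, 0, 0, 0, 0, -1, 0.008, 0, 0, 0, 0, 0, -1, 0.008, 0, 0, 0, 0, 0, -1]
}}

```text
time_s: 12.88
eef_pos: [503.0, -62.3, 126.2]
tool_rot: [-180.0, -0.0, 91.4]
ft_force: [0.3, 0.1, -0.3]
width: -0.2
```

Request:
{"method": "step_arm", "body": {
  "steps": [0.004, 0, 0, 0, 0, 0, -1, 0.008, 0, 0, 0, 0, 0, -1, 0.012, 0, 0, 0, 0, 0, -1, 0.012, 0, 0, 0, 0, 0, -1]
}}

```text
time_s: 13.38
eef_pos: [502.9, -50.4, 126.5]
tool_rot: [-180.0, -0.0, 91.4]
ft_force: [-0.7, -1.3, -0.8]
width: -0.5
```

The force dropped to zero at y≈-62, and the fingertip is now over the notch centre (y=-50, which agrees with the camera). Press down gently.

Request:
{"method": "step_arm", "body": {
  "steps": [0, 0, 0.003, 0, 0, 0, -1, 0, 0, 0.006, 0, 0, 0, -1, 0, 0, 0.008, 0, 0, 0, -1, 0, 0, 0.008, 0, 0, 0, -1]
}}

```text
time_s: 13.88
eef_pos: [502.8, -50.8, 118.3]
tool_rot: [-180.0, -0.0, 91.4]
ft_force: [0.4, 0.6, 0.5]
width: -0.2
```

Request:
{"method": "step_arm", "body": {
  "steps": [0, 0, 0.002, 0, 0, 0, -1, 0, 0, 0.003, 0, 0, 0, -1, 0, 0, 0.003, 0, 0, 0, -1]
}}

```text
time_s: 14.25
eef_pos: [503.0, -50.8, 115.6]
tool_rot: [180.0, 0.0, 91.4]
ft_force: [-0.7, 0.1, 2.0]
width: -0.2
```

On the catch pad (2 N). Press right down and hold.

Request:
{"method": "step_arm", "body": {
  "steps": [0, 0, 0.002, 0, 0, 0, -1, 0, 0, 0.004, 0, 0, 0, -1, 0, 0, 0.0055, 0, 0, 0, -1, 0, 0, 0.0055, 0, 0, 0, -1, 0, 0, 0.0055, 0, 0, 0, -1, 0, 0, 0.0055, 0, 0, 0, -1, 0, 0, 0.0055, 0, 0, 0, -1, 0, 0, 0.0055, 0, 0, 0, -1]
}}

```text
time_s: 15.25
eef_pos: [503.2, -50.8, 110.8]
tool_rot: [179.9, 0.0, 91.4]
ft_force: [-5.3, -0.6, 19.0]
width: 0.2
```

Run:
```python
from h import *
s=snap('side','s6.png');a=s['image'][120:320,200:420];cv2.imwrite('pics/s6z.png',cv2.resize(a,None,fx=3,fy=3))
```

```text
(no output)
```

View pics/s6z.png

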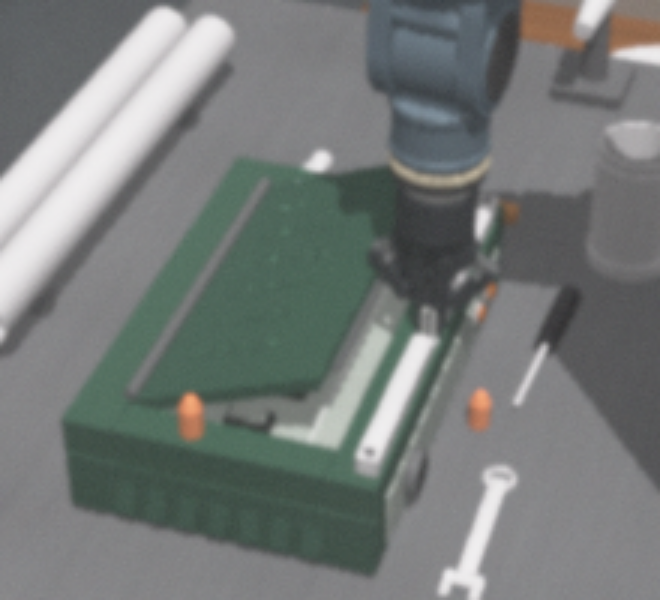

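The cover is rising: its front edge lies behind the gripper, well clear of the bar. Lift out, then draw back towards the robot.

Request:
{"method": "step_arm", "body": {
  "steps": [0, 0, -0.01, 0, 0, 0, -1, 0, 0, -0.025, 0, 0, 0, -1, 0, -0.01, -0.045, 0, 0, 0, -1, 0, -0.04, -0.07, 0, 0, 0, -1, 0, -0.07, -0.095, 0, 0, 0, -1, 0, -0.1, -0.12, 0, 0, 0, -1, 0, -0.12, -0.14, 0, 0, 0, -1, 0, -0.12, -0.14, 0, 0, 0, -1, 0, -0.12, -0.14, 0, 0, 0, -1, 0, -0.12, -0.14, 0, 0, 0, -1, 0, -0.12, -0.14, 0, 0, 0, -1, 0, -0.12, -0.14, 0, 0, 0, -1, 0, -0.12, -0.14, 0, 0, 0, -1, 0, -0.12, -0.14, 0, 0, 0, -1, 0, -0.12, -0.14, 0, 0, 0, -1, 0, -0.12, -0.14, 0, 0, 0, -1, 0, -0.12, -0.14, 0, 0, 0, -1, 0, -0.12, -0.14, 0, 0, 0, -1, 0, -0.12, -0.14, 0, 0, 0, -1, 0, -0.12, -0.14, 0, 0, 0, -1]
}}

```text
time_s: 17.8
eef_pos: [383.0, -53.7, 250.0]
tool_rot: [-180.0, -0.0, 91.4]
ft_force: [0.2, 0.0, 0.1]
width: -0.1
```

Request:
{"method": "step_arm", "body": {
  "steps": [0, 0, 0, 0, 0, 0, -1, 0, 0, 0, 0, 0, 0, -1, 0, 0, 0, 0, 0, 0, -1, 0, 0, 0, 0, 0, 0, -1, 0, 0, 0, 0, 0, 0, -1, 0, 0, 0, 0, 0, 0, -1, 0, 0, 0, 0, 0, 0, -1, 0, 0, 0, 0, 0, 0, -1, 0, 0, 0, 0, 0, 0, -1, 0, 0, 0, 0, 0, 0, -1, 0, 0, 0, 0, 0, 0, -1, 0, 0, 0, 0, 0, 0, -1, 0, 0, 0, 0, 0, 0, -1, 0, 0, 0, 0, 0, 0, -1, 0, 0, 0, 0, 0, 0, -1, 0, 0, 0, 0, 0, 0, -1, 0, 0, 0, 0, 0, 0, -1, 0, 0, 0, 0, 0, 0, -1, 0, 0, 0, 0, 0, 0, -1, 0, 0, 0, 0, 0, 0, -1]
}}

```text
time_s: 20.3
eef_pos: [383.0, -53.7, 250.0]
tool_rot: [180.0, 0.0, 91.4]
ft_force: [0.6, 0.4, -0.0]
width: 0.2
```

Run:
```python
from h import *
def cov(f):
    s=snap('side',f); W=cloud(s)
    m=(W[...,2]>180)&(W[...,2]<305)&(W[...,0]>600)&(W[...,0]<800)&(W[...,1]>-230)&(W[...,1]<110)
    p=W[m]; return s,len(p), len(p) and np.degrees(np.arctan2(1,-np.polyfit(p[:,2],p[:,0],1)[0])), len(p) and p[:,2].max()
for i in range(3): s,*r=cov(f's7_{i}.png'); print(r)
for k in ['tip_case','tip_bench','wrench','screwdriver']:
    pass
t=snap('top','t7.png'); W=cloud(t); O=np.load('top.npy')
for k in ['tip_case','tip_bench','wrench','screwdriver','pipe_collar','pipe_stub','rivet_tin','hammer']:
    r=manip.cut_out('top',k)
    if r: print(k,round(r[0]['score'],2),np.round(r[0]['position']))
m=(W[...,0]>495)&(W[...,0]<511)&(W[...,1]>-64)&(W[...,1]<-36); print('catch z',np.nanmedian(W[m][:,2]))
print(manip.read_state()['eef_pos'],manip.read_state()['ft_force'],manip.read_state()['time_s'])
cv2.imwrite('pics/s7z.png',np.hstack([cv2.resize(s['image'],(400,300)),cv2.resize(t['image'],(400,300))]))
```

```text
[675, np.float64(72.8191854448035), np.float64(304.9913945135911)]
[683, np.float64(72.66682526757785), np.float64(304.9845195007506)]
[674, np.float64(72.93053125356555), np.float64(304.9945318053036)]
wrench 0.66 [274. 310.]
pipe_collar 0.6 [113. 293.]
pipe_stub 0.81 [520. 325.]
rivet_tin 0.58 [141. 218.]
hammer 0.63 [487. 206.]
catch z nan
[382.96697771 -53.69422777 250.02318282] [-0.24710601 -0.46889484 -0.23021518] 20.9
  return np.nanmean(a, axis, out=out, keepdims=keepdims)
```

View pics/s7z.png

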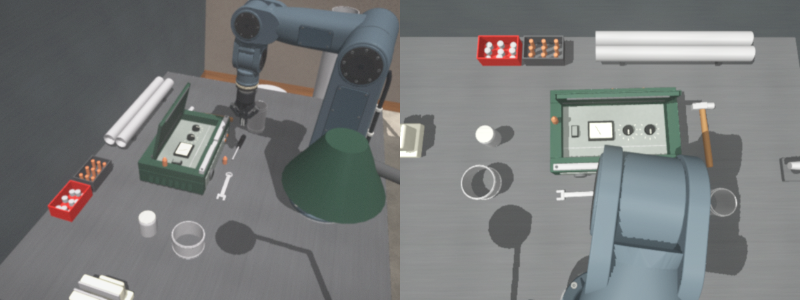

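The side view shows the cover standing up, with the arm clear and the tips, wrench and screwdriver in place. In the top view the arm hides the catch, so I'll check the catch and bystanders in the side view.

Run:
```python
from h import *
O=np.load('side.npy'); s=snap('side','s8.png'); W=cloud(s)
f=lambda V: V[(V[...,2]>116)&(V[...,2]<142)&(V[...,0]>494)&(V[...,0]<508)&(V[...,1]>-62)&(V[...,1]<-38)]
print('catch before/after',np.median(f(O)[:,2]),np.median(f(W)[:,2]),len(f(W)))
for k in ['tip_case','tip_bench','wrench','screwdriver','pipe_collar','rivet_tin','hammer']:
    for q in manip.cut_out('side',k)[:1]:
        p=W[q['pixels']]; print(k,round(q['score'],2),np.round(q['position']),np.nanpercentile(p,2,axis=0).round(),np.nanpercentile(p,98,axis=0).round())
a=s['image'][150:330,200:420];cv2.imwrite('pics/s8z.png',cv2.resize(a,None,fx=3.3,fy=3.3))
```

```text
catch before/after 131.32515215554758 130.94257820453208 22
tip_case 0.48 [275. 188.] [ 675. -245.  135.] [734. 131. 312.]
tip_bench 0.39 [360. 259.] [444. -98.   0.] [464. -66.  44.]
wrench 0.57 [296. 240.] [ 482. -270.   28.] [771. 176. 307.]
screwdriver 0.42 [294. 238.] [ 482. -269.   28.] [770. 175. 307.]
pipe_collar 0.88 [300. 374.] [394. 371.   1.] [510. 491.  77.]
rivet_tin 0.55 [236. 358.] [592. 388.   6.] [654. 451.  90.]
```

View pics/s8z.png

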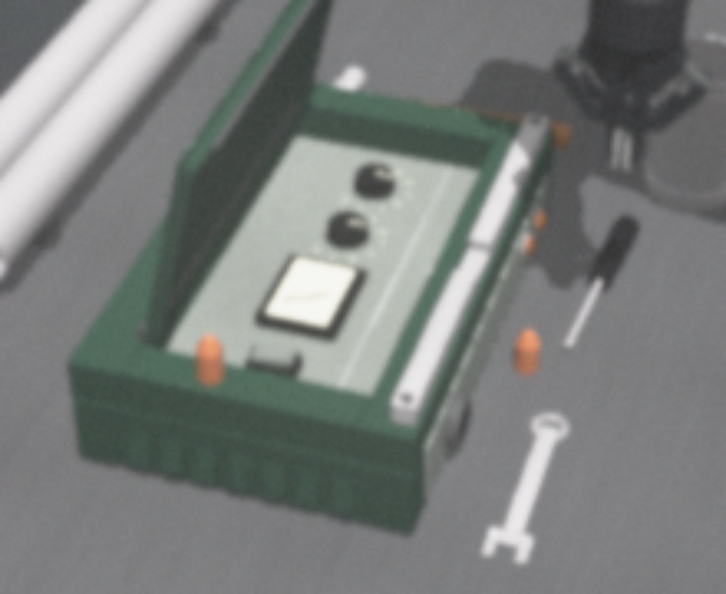

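The view shows the cover standing open, the catch at its rest height, and the tips at (263,260) and (360,259), where they were before. The fingers hang free. Handing in.

Run:
```python
from h import *
print(manip.sign_off())
```

```text
the job is handed in; nothing more can be done
None
```

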